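# Hold a sample vial on the touch mixer at speed 5

## Task

First turn the speed collar of the white touch mixer to 5 (the mark with five dots). Then take the amber-brown vial out of the blue rack, stand it upright in the mixer's black rubber cup and push it down so that the sprung cup is held about 6 mm down (its pointer level with the green band, not at the bottom stop). Keep it there for at least three seconds and finish still gripping the vial and holding the cup down; leave the other two vials, the white dish and the yellow bottle where they are.

Things in the scene. Friction and masses are not known exactly. Their poses are not given: they have to be found in the camera images.
- mixer: Touch mixer fixed to the worktop: white housing 190 x 120 mm (its x by y), grey top plate 65 mm above the worktop. Origin: centre of the underside, z up. On the top plate stand the speed collar at (-42, 0) mm in its frame (half nearer the robot) and the black rubber cup at (+48, 0) mm, 90 mm apart, axes vertical, and a steel gauge post (see gauge) at (+48, +34) mm.
- speed_collar (a joint): Angle of the collar, rad; grows clockwise seen from above. Six click stops: speed 1 at 0, 2 at 0.35, 3 at 0.70, 4 at 1.05, 5 at 1.40, 6 at 1.75; starts at 2 or 3. A sprung pawl (about 0.05 N m) draws it into the nearest stop when let go. Its yellow line points at rows of dots on the top plate: one dot (mixer's +y side) to six; the row of five is yellow, the others white.
- collar_grip (a point): Point on the collar's vertical axis, 80 mm above the worktop (15 mm above the top plate), at the height to grip. The collar is a ribbed black cylinder of 35 mm diameter (37 mm over the ribs, 40 mm at the yellow pointer line), its top 91 mm above the worktop, its flange foot 37 mm wide.
- gauge (a point): Middle of the green band on the 7 mm steel gauge post beside the cup, 85 mm above the worktop (post top 93 mm). The orange pointer on the cup is level with this band while the cup is 4 to 8 mm down.
- cup (a joint): How far the cup is pressed down, m: 0 up, 0.010 at the bottom stop. Springs back up when let go. About 3 N starts it moving, plus 0.6 N for every mm (about 6.6 N at 6 mm, 9 N at the bottom).
- cup_floor (a point): Centre of the inside floor of the black rubber cup, 86 mm above the worktop when the cup is up; moves down with the cup. The cup is 40 mm wide outside at the rim, its rim 16 mm above this floor; its bore tapers from 31 mm at the rim to 25 mm at the floor.
- rack: Blue vial rack 50 x 158 x 44 mm, fixed to the worktop; origin: centre of the underside; five holes 24 mm across and 30 mm apart along its y axis. Its top plate is 40 mm above the worktop, its end walls 44 mm. Vials stand on its inside floor, 5 mm above the worktop, in the middle and the two end holes.
- amber_vial: The amber-brown glass vial with a black cap, the one to mix: 22 mm body diameter, 63 mm tall, cap 19.6 mm diameter over the top 11 mm, about 22 g. Origin: centre of its underside; z up the vial. In the rack it sticks up 28 mm above the rack's top plate. Which of the three holes it stands in varies.
- black_cap_vial: Clear-white vial with a black cap, same size; stays in the rack.
- white_cap_vial: Clear-white vial with a white cap, same size; stays in the rack.
- burette_stand: Fixed stand with two tall burettes on a dark base plate, left of the work; keep the arm clear of it when swinging in from the left (its rods rise well above 0.5 m); origin: on its base plate.
- dish: White porcelain dish, 69 mm wide and 27 mm high, near the front edge; origin: centre of its underside; leave alone.
- yellow_bottle: Yellow round bottle with a white cap, 50 mm wide, 112 mm tall, behind the mixer; origin: centre of its underside; leave alone.
Not all that is in view belongs to the job. What is shaped like the amber_vial but red is not meant.

How it is judged:
On the way, in this order (a step that is already met when the one before it is completed fails the run):
1. the collar is set to 5 and let go, with the amber vial still in the rack (value of joint speed_collar between 1.28 and 1.52 rad and contact force between the fingers and speed_collar below 0.1 N and distance of amber_vial from where it was at the start of the episode below 0.02 m), for 0.2 s.
2. the amber vial is lifted clear of the rack in the fingers (z of amber_vial in the frame of rack above 0.045 m and contact force between the fingers and amber_vial above 0.5 N), for 0.1 s.
3. the gripped vial holds the cup 4 to 8 mm down for 2.5 s (horizontal distance between amber_vial and cup_floor below 0.005 m and z of amber_vial in the frame of cup_floor between -0.003 and 0.004 m and angle between amber_vial's own z axis and vertical below 0.2 rad and value of joint cup between 0.004 and 0.008 m and contact force between the fingers and amber_vial above 1 N and contact force between amber_vial and cup above 2.5 N and contact force between each of the arm, the fingers and mixer below 0.5 N and value of joint speed_collar between 1.28 and 1.52 rad), for 2.5 s.
At the end, for the whole second after the job is handed in: Collar at stop 5 (1.40 within 0.12 rad); the amber vial stands on the cup floor (within 5 mm, upright within 0.2 rad), gripped with over 1 N, and alone holds the cup 4 to 8 mm down with over 2.5 N; arm and fingers do not touch the mixer (all of step 3); the arm keeps its last pose, push and grip.
It fails at once if another vial, the dish or the bottle is moved more than 20 mm or tipped (distance of any of black_cap_vial, white_cap_vial, dish, yellow_bottle from where it was at the start of the episode above 0.02 m or angle between any of black_cap_vial, white_cap_vial, dish, yellow_bottle's own z axis and vertical above 0.4 rad).
It also fails if it takes over 64 s, if anything falls off the work surface, if the arm or the gripper's body presses on something with over 40 N, if the wrist force passes 120 N, or if a joint passes its speed limit or range.

## Robot

A 7-joint arm with a two-finger parallel gripper is mounted at the origin on a cart in front of the work surface, level with it; the furniture and walls round the work are solid. World frame = base frame: x ahead of the robot, y to its left, z up, the work surface at z = 0. Lengths are in m, angles in rad, forces in N, time in s.
With the tool pointing down it reaches from about 0.4 to 0.85 m from the base axis. Payload 10.4 kg.
Tool frame: the origin (TCP) lies at the centre of the arm's flange, where the gripper is bolted on; the fingertips stand 173 mm ahead of it and the grasp point (between the pads) lies 155 mm ahead of it; z points along the fingers, y is the line along which they close (so a half turn about z gives the same grasp; the last joint's range is limited). The gripper opens to 85 mm and grips with 20 to 120 N. Pads are 22 mm wide; open, the fingers measure 114 mm over their backs; the gripper's body (76 mm by 85 mm) begins 54 mm behind the grasp point. The pads swing forward as they close: fully open they stand 13 mm farther back than shut.
Start: joints at [-1.311, 0.332, -0.065, 1.46, 0.022, 1.35, -0.088], TCP at [0.174, 0.6, 0.405] pointing down, gripper open.
Joint ranges: [-2.6, 2.6], [-0.5, 2.12], [-1.47, 1.34], [0.16, 2.42], [-1.27, 4.41], [0.06, 2.06], [-2.6, 2.6]. Speed limits (rad/s): [2.22, 2.22, 2.79, 2.79, 3.14, 3.14, 3.14].

## Interface

Orientations are given as a unit quaternion [x, y, z, w].
In Python, from workcell import manip, viewer, finder gives the robot as it stands.
- The arm moves only by the tool arm_command, never from a script. Its argument "plan" is a list of rows, each an object with "dp": the shift along the tool's x, y, z in mm, a list of three; "spin": the turn about the tool's z in rad. A call has 1 to 5 rows; each row shifts and turns the commanded pose from where the row before left it, along the tool's axes as they then stand; what a row does not reach is not made up. A row lasts 1/10 s, in which the tool goes at most 50 mm and 8.59 degrees, less where a joint would pass 70% of its speed; a pose out of reach is approached as far as the arm can. A call is refused whole if a number of a shift passes 50 or a number of a turn 0.15, either way. A call with a gripper value outside its range is refused whole. "grip" is the closure, from -1 (fully open) to 1 (shut), set as the call begins (left out, the last holds). The fingers move at their own pace and stop on an object; "newtons" is the grip in N (left out, the last holds). Time passes only in rows, so rows that do not move let the fingers close. It gives the time, the measured TCP pose, the force, the opening and the grip force at its end, in the units of the state.
- manip.get_obs(): the state, without advancing time (a new reading comes with each control period).
- viewer.camera(name): name is "scene" or "top" or "wrist"; returns the picture (384x512x3 uint8, blue, green, red); there is no depth.
- viewer.camera_params(name): a dict with "vertical_fov" (degrees; the focal length in pixels is half the picture's height over the tangent of half this angle, whatever the lens; pixels are square), "cx", "cy" (the principal point, pixels), "R" (3x3) and "t" (3): a world point X has camera coordinates R X + t; the wrist camera has in their place "T_tool_cam" (4x4, takes a point from camera to tool coordinates, whose origin is the TCP and whose axes are the flange's). Camera axes: x right, y down, z forward; pixel columns grow to the right and rows downward; lengths in m; the calibration is good to about 2 mm. A picture is of the moment at which its call begins: read the wrist's pose just before it. camera_params takes no time and is no camera call.
- manip.hand_in(): hands the job in; it is judged then, once.
Trained networks look in the newest picture that a camera, given by its name, has taken for a name from the list of things; names that differ only in an ending like _2 or _b are one class to them, and where a whole thing is asked for, a point or a joint stands for the part that bears it (a point fixed in the world has none). Each returns a list of dicts, best first, with "score" (0 to 1); they miss things now and then, are a little off and sometimes report something else, mostly with a low value. They report only what shows in the picture. A call takes as long as a camera call. They do not tell look-alikes from the thing itself.
- finder.find_in(camera, thing): "position" ([x, y, z] in m, in world coordinates, good to about 4 mm: the middle of the surface that is visible of it).
The state is a dict: "clock": time; "joint_pos": joint angles; "joint_velocities": joint speeds; "tau": joint torques, N m; "position": TCP position; "ee_rot": TCP orientation; "ft_force": force on the tool from outside, world axes, zero at the start; "torque": the same for the moment, N m; "grip_width": opening from 0.0 (shut) to 1.0 (fully open); "grasp_force": force on a finger pad.
Only numpy, scipy, OpenCV 4.12 (cv2) and the standard library are available. Lean on these libraries where they do the work, as an engineer would, in place of code of your own. Each camera call takes 0.05 s, during which the arm holds its last target. There are 200 camera calls.

## Working session

There is one attempt and no reset: what is moved stays moved. The work goes in short steps, Python scripts to look and compute and a tool call to move; the robot and the scene stay as the last step left them, time stands still between calls to the robot, and variables do not carry over. Pictures are saved under pics/ and viewed, at most 11 in all, crops included, and the job is handed in when it is done.

Besides the shell and the picture viewer there is one more tool, called after "Request:" as name(argument=value, ...) on one line, values as JSON. arm_command: Moves the arm, as the interface text tells. Its arguments: {"type":"object","properties":{"plan":{"type":"array","items":{"type":"object","properties":{"dp":{"type":"array","items":{"type":"number"}},"spin":{"type":"number"}}}},"grip":{"type":"number"},"newtons":{"type":"number"}},"required":["plan"]}

```bash
mkdir -p pics
python3 - <<'E'
from workcell import manip, viewer, finder
import cv2
o=manip.get_obs()
for k in ("clock","position","ee_rot","grip_width","ft_force"): print(k,o[k])
for c in ("scene","top"):
    cv2.imwrite(f"pics/{c}0.png",viewer.camera(c))
    p=viewer.camera_params(c); print(c,p)
    for t in ("mixer","collar_grip","speed_collar","cup_floor","gauge","rack","amber_vial","black_cap_vial","white_cap_vial","dish","yellow_bottle","burette_stand"):
        print(t,[([round(float(v),4) for v in d["position"]],round(d["score"],2)) for d in finder.find_in(c,t)[:3]])
print(viewer.camera_params("wrist"))
E
```

```text
clock 0.0
position [0.1743262  0.60007127 0.40387645]
ee_rot [ 1.40876011e-01  9.90026971e-01 -7.33741919e-04 -8.59491462e-05]
grip_width 0.9998439192506923
ft_force [-0.14853372 -0.24995172  0.60156537]
scene {'vertical_fov': 52.64386000480384, 'cx': 260.1920684038883, 'cy': 196.50907636451677, 'R': array([[ 0.66138904, -0.74991164, -0.01403827],
       [-0.34100674, -0.28397723, -0.89614248],
       [ 0.66804112,  0.59748596, -0.44354435]]), 't': array([-0.41130912,  0.23508811,  0.80522495])}
mixer [([0.4786, -0.0153, 0.0601], 0.59)]
collar_grip [([0.4605, 0.02, 0.0841], 0.72)]
speed_collar [([0.4615, 0.0221, 0.0844], 0.62)]
cup_floor [([0.5511, -0.0025, 0.0955], 0.71), ([0.4778, -0.015, 0.0614], 0.71)]
gauge [([0.4804, -0.0175, 0.0643], 0.87)]
rack [([0.4703, -0.3589, 0.0332], 0.63), ([0.5524, -0.0063, 0.0974], 0.63), ([0.4658, 0.0218, 0.0836], 0.61)]
amber_vial [([0.3963, -0.453, 0.0396], 0.88), ([0.5112, -0.4779, 0.0377], 0.85), ([0.3951, -0.3774, 0.0389], 0.76)]
black_cap_vial [([0.4792, -0.2882, 0.0483], 0.7), ([0.4818, -0.0149, 0.0616], 0.66), ([0.4664, 0.022, 0.085], 0.52)]
[... 842 characters left out ...]
38)]
amber_vial [([0.4029, -0.4437, 0.0546], 0.63), ([0.395, -0.3699, 0.0627], 0.46)]
black_cap_vial []
white_cap_vial [([0.4782, -0.344, 0.065], 0.37)]
dish [([0.3531, -0.2245, 0.013], 0.92)]
yellow_bottle [([0.7301, -0.1517, 0.0859], 0.77)]
burette_stand []
{'vertical_fov': 71.84855554685704, 'cx': 251.221927669804, 'cy': 191.5239389992893, 'T_tool_cam': array([[ 3.41428396e-04, -9.53482749e-01, -3.01447394e-01,
         7.62533009e-02],
       [ 9.99999891e-01,  4.21959972e-04, -2.02035900e-04,
         4.14393055e-05],
       [ 3.19836480e-04, -3.01447292e-01,  9.53482788e-01,
         3.04086523e-02],
       [ 0.00000000e+00,  0.00000000e+00,  0.00000000e+00,
         1.00000000e+00]])}
```

View pics/scene0.png

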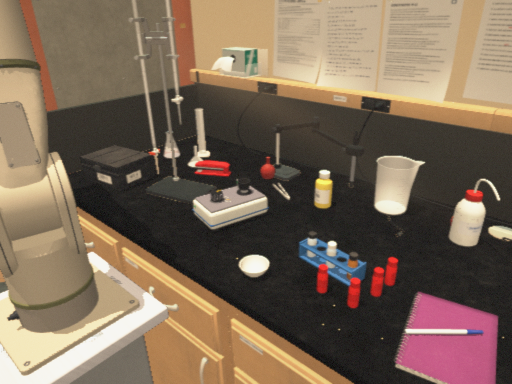

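View pics/top0.png

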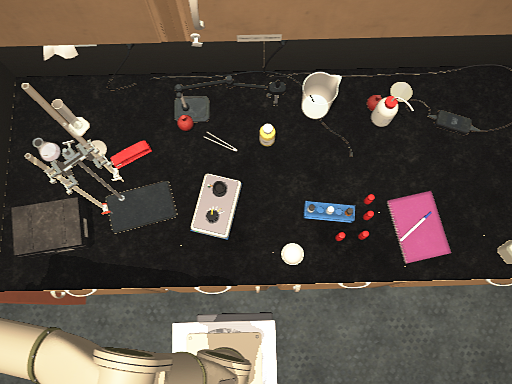

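```bash
cat > h.py <<'E'
import numpy as np
from workcell import manip, viewer, finder
from scipy.spatial.transform import Rotation as Ro
def cam(c,o=None):
    p=viewer.camera_params(c); f=192/np.tan(np.radians(p["vertical_fov"]/2))
    if c=="wrist":
        T=np.eye(4);T[:3,:3]=Ro.from_quat(o["ee_rot"]).as_matrix();T[:3,3]=o["position"]
        M=np.linalg.inv(T@np.array(p["T_tool_cam"])); R,t=M[:3,:3],M[:3,3]
    else: R,t=np.array(p["R"]),np.array(p["t"])
    return f,p["cx"],p["cy"],R,t
def proj(C,X):
    f,cx,cy,R,t=C; q=R@np.array(X)+t; return np.array([cx+f*q[0]/q[2],cy+f*q[1]/q[2]])
def back(C,u,v,z):
    f,cx,cy,R,t=C; d=R.T@np.array([(u-cx)/f,(v-cy)/f,1]); o=-R.T@t
    return o+d*(z-o[2])/d[2]
E
python3 - <<'E'
from h import *
import cv2
C=cam("top"); S=cam("scene")
print("base plate corners",[back(C,u,v,0.01)[:2].round(3) for u,v in((104,195),(170,181),(177,216),(108,233))])
print("rod foot", back(C,122,198,.01)[:2].round(3), back(S,157,176,.01)[:2].round(3))
print("vials top", [back(C,u,v,0.068)[:2].round(3) for u,v in((311,209),(330,210),(348,211))])
t=cv2.imread("pics/top0.png");s=cv2.imread("pics/scene0.png")
r=lambda im,x,y,w,h:cv2.resize(im[y:y+h,x:x+w],(400,300),interpolation=cv2.INTER_CUBIC)
cv2.imwrite("pics/m.png",np.vstack([np.hstack([r(t,165,165,100,75),r(t,290,180,100,75)]),np.hstack([r(s,185,165,100,75),r(s,290,225,100,75)])]))
E
```

```text
base plate corners [array([0.559, 0.387]), array([0.601, 0.172]), array([0.484, 0.148]), array([0.433, 0.369])]
rod foot [0.548 0.328] [0.532 0.419]
vials top [array([ 0.485, -0.28 ]), array([ 0.481, -0.34 ]), array([ 0.476, -0.396])]
```

View pics/m.png

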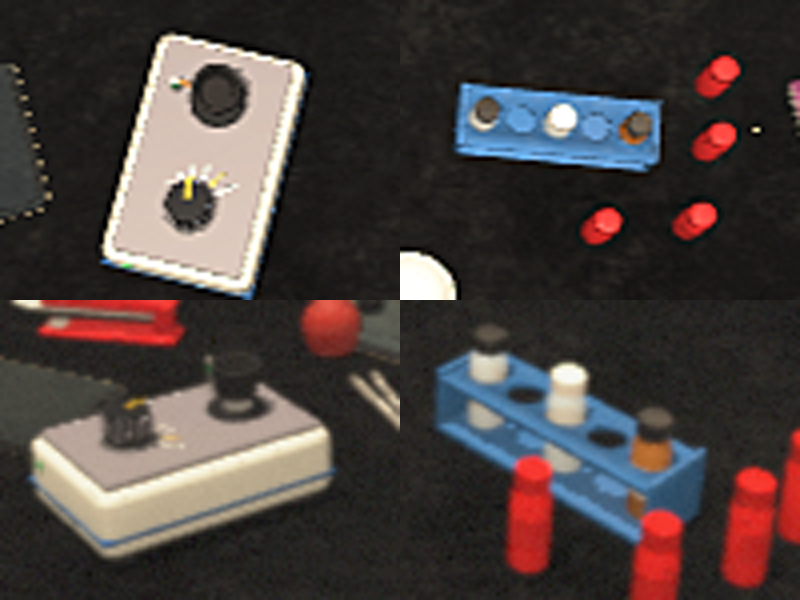

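Candidates for the amber vial: the brown, black-capped one in the rack's −y hole, scene (353,260), top (348,211). The look-alikes are the four red vials at scene (323,280), (354,293), (377,282), (391,270), the black-cap vial at (312,240) and the white-cap vial at (332,248). I choose (353,260), and the crop confirms it is brown. The mixer is at scene (231,205) with its collar pointer roughly along +x. Swinging in now.

Request:
arm_command(plan=[{"dp":[-32,-27,0]},{"dp":[-32,-27,0]},{"dp":[-32,-27,0]},{"dp":[-32,-27,0]},{"dp":[-32,-27,0]}], grip=-1)

```text
invalid input at $.plan[0]: expected keys dp, spin
```

Request:
arm_command(plan=[{"dp":[-32,-27,0]},{"dp":[-32,-27,0]},{"dp":[-32,-27,0]},{"dp":[-20,-32,5]},{"dp":[-20,-32,5]}])

```text
invalid input at $.plan[0]: expected keys dp, spin
```

Request:
arm_command(plan=[{"dp":[-20,-32,5]},{"dp":[-20,-32,5]},{"dp":[-20,-32,5]},{"dp":[-20,-32,5]},{"dp":[-20,-32,5]}])

```text
invalid input at $.plan[0]: expected keys dp, spin
```

Request:
arm_command(plan=[{"dp":[-20,-32,5]},{"dp":[0,0,0]},{"dp":[0,0,0]}])

```text
invalid input at $.plan[0]: expected keys dp, spin
```

Run:
```python
from h import *
import cv2
o=manip.get_obs(); im=viewer.camera("wrist"); cv2.imwrite("pics/w1.png",im)
print(o["clock"],o["position"],o["ee_rot"],o["joint_pos"])
for t in ("mixer","collar_grip","cup_floor","gauge"):
    print(t,[(np.round(d["position"],4),round(d["score"],2)) for d in finder.find_in("wrist",t)[:2]])
C=cam("wrist",o)
print(proj(C,[.466,.025,.091]),proj(C,[.555,.001,.102]))
```

```text
1.3 [0.17435488 0.60019109 0.40475122] [ 1.40898871e-01  9.90023991e-01  7.17592016e-05 -1.46391610e-05] [-1.3106211   0.33216944 -0.06473342  1.46011145  0.02158324  1.34986575
 -0.08849475]
mixer []
collar_grip []
cup_floor []
gauge []
[-41.89554286 444.83827507] [-29.41672578 489.47751095]
```

View pics/w1.png

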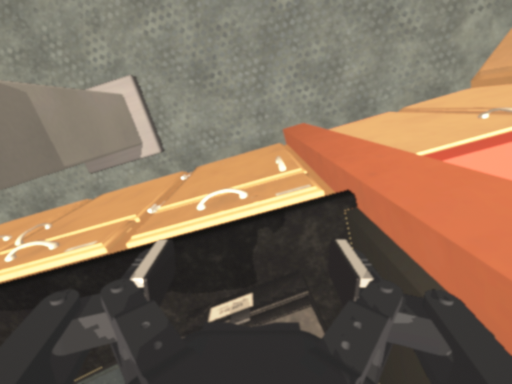

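The calls were refused because each row needs a spin, so the arm has not moved. The picture shows only the gripper over the drawer front.

Request:
arm_command(plan=[{"dp":[-32,-27,0],"spin":0},{"dp":[-32,-27,0],"spin":0},{"dp":[-32,-27,0],"spin":0},{"dp":[-32,-27,0],"spin":0},{"dp":[-32,-27,0],"spin":0}], grip=-1)

```text
clock: 2.05
position: [0.2911, 0.4243, 0.4049]
ee_rot: [0.141, 0.99, 0.0, 0.0]
ft_force: [0.1, -0.0, 0.1]
grip_width: 0.999
grasp_force: 0.0
```

Request:
arm_command(plan=[{"dp":[-32,-27,0],"spin":0},{"dp":[-32,-27,0],"spin":0},{"dp":[-32,-27,0],"spin":0},{"dp":[-20,-32,5],"spin":0},{"dp":[-20,-32,5],"spin":0}])

```text
clock: 2.55
position: [0.381, 0.247, 0.3948]
ee_rot: [0.141, 0.99, 0.0, 0.0]
ft_force: [0.8, 0.1, 0.6]
grip_width: 0.996
grasp_force: 0.0
```

Request:
arm_command(plan=[{"dp":[-20,-32,5],"spin":0},{"dp":[-20,-32,5],"spin":0},{"dp":[-20,-32,5],"spin":0},{"dp":[-20,-32,5],"spin":0},{"dp":[-20,-32,5],"spin":0}])

```text
clock: 3.05
position: [0.432, 0.0655, 0.3698]
ee_rot: [0.141, 0.99, 0.0, 0.0]
ft_force: [0.9, 0.2, 0.0]
grip_width: 0.993
grasp_force: 0.0
```

Request:
arm_command(plan=[{"dp":[-20,-32,5],"spin":0},{"dp":[0,0,0],"spin":0},{"dp":[0,0,0],"spin":0}])

```text
clock: 3.35
position: [0.4422, 0.0304, 0.3648]
ee_rot: [0.142, 0.99, 0.0, -0.0]
ft_force: [0.6, 0.0, 0.3]
grip_width: 0.999
grasp_force: 0.0
```

Run:
```python
from h import *
import cv2
o=manip.get_obs(); im=viewer.camera("wrist"); cv2.imwrite("pics/w2.png",im)
print(o["clock"],o["position"],o["ee_rot"],o["joint_pos"])
for t in ("mixer","collar_grip","cup_floor","gauge"):
    print(t,[(np.round(d["position"],4),round(d["score"],2)) for d in finder.find_in("wrist",t)[:2]])
C=cam("wrist",o)
print(proj(C,[.466,.025,.091]),proj(C,[.555,.001,.102]))
```

```text
3.35 [0.4421794  0.0304228  0.36477524] [ 1.41814935e-01  9.89893168e-01  2.01831463e-04 -1.84008731e-06] [-0.66661369 -0.0739818   0.48012483  1.99154757  0.0360104   1.2157719
  1.08607879]
mixer [(array([0.4898, 0.0195, 0.0639]), 0.57)]
collar_grip [(array([0.49  , 0.0197, 0.0645]), 0.71), (array([0.4627, 0.0297, 0.0944]), 0.7)]
cup_floor [(array([0.559 , 0.0046, 0.0927]), 0.76), (array([0.4905, 0.0219, 0.063 ]), 0.65)]
gauge [(array([0.4904, 0.0206, 0.0632]), 0.61)]
[252.61385045 214.36010395] [254.34958234 299.35351545]
```

View pics/w2.png

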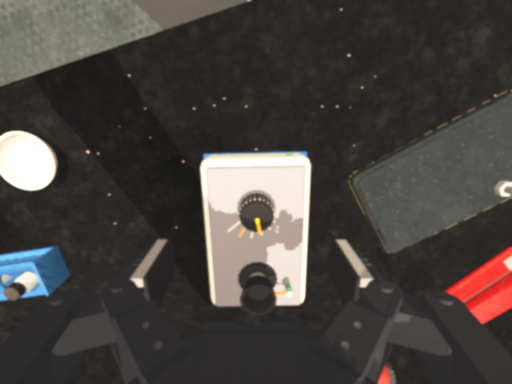

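The mixer lies aligned with the tool. The collar is near pixel (256,210), the cup near (258,288) and the gauge near (288,292). Zooming in for the pointer and centres.

Run:
```python
import cv2
im=cv2.imread("pics/w2.png")[140:320,195:320]
cv2.imwrite("pics/w2c.png",cv2.resize(im,None,fx=4,fy=4,interpolation=cv2.INTER_CUBIC)[:600])
cv2.imwrite("pics/w2c.png",cv2.resize(im[40:],None,fx=4,fy=4,interpolation=cv2.INTER_CUBIC))
```

```text
(no output)
```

View pics/w2c.png

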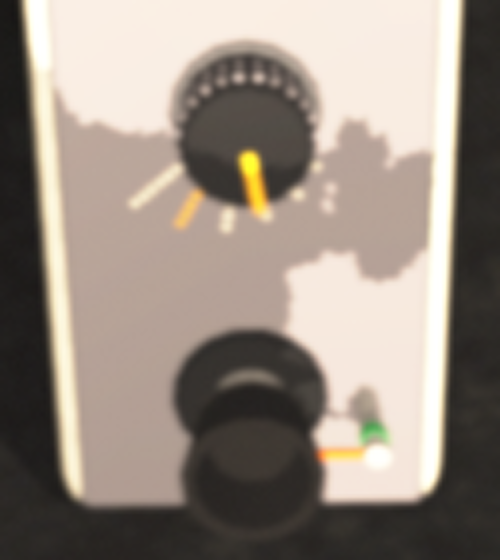

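The pointer stands at the third row (crop (258,190)), so it is at speed 3. The yellow five-dot row is two stops clockwise, at crop (190,210), so the collar needs +0.70 rad.

Run:
```python
from h import *
o=manip.get_obs(); C=cam("wrist",o); Rt=Ro.from_quat(o["ee_rot"]).as_matrix()
c=back(C,256.5,215.5,.091); k=back(C,258,298.7,.102); g=back(C,289.2,293.7,.093)
print(c,k,g,np.linalg.norm((k-c)[:2]),np.linalg.norm((k-g)[:2]))
d=(k-c)[:2]; print("mixer yaw",np.arctan2(d[1],d[0]), "toolx",np.arctan2(Rt[1,0],Rt[0,0]))
f=lambda p:(Rt.T@(np.r_[p[:2],0.24]-o["position"])*1000).round(1)
print("collar",f(c),"cup",f(k))
```

```text
[0.46816263 0.02980982 0.091     ] [0.55530081 0.00669189 0.102     ] [0.56562124 0.03927935 0.093     ] 0.0901526587958825 0.03418265824796288
mixer yaw -0.2593278902490348 toolx 2.8606766481216104
collar [-25.6   5.3 124.8] cup [-115.8    7.2  124.8]
```

Request:
arm_command(plan=[{"dp":[-9,2,30],"spin":0},{"dp":[-9,2,30],"spin":0},{"dp":[-8,1,30],"spin":0},{"dp":[0,0,25],"spin":0},{"dp":[0,0,10],"spin":0}])

```text
clock: 4.1
position: [0.4678, 0.029, 0.2376]
ee_rot: [0.14, 0.99, -0.001, -0.002]
ft_force: [-0.9, -0.1, 0.6]
grip_width: 0.995
grasp_force: 0.0
```

Request:
arm_command(plan=[{"dp":[0,0,0],"spin":0},{"dp":[0,0,0],"spin":0},{"dp":[0,0,0],"spin":0},{"dp":[0,0,0],"spin":0},{"dp":[0,0,0],"spin":0}], grip=1, newtons=25)

```text
clock: 4.6
position: [0.4689, 0.0278, 0.2411]
ee_rot: [0.141, 0.99, 0.0, 0.001]
ft_force: [-2.8, -2.6, 9.5]
grip_width: 0.404
grasp_force: 24.2
```

Request:
arm_command(plan=[{"dp":[0,0,0],"spin":0},{"dp":[0,0,0],"spin":0},{"dp":[0,0,0],"spin":0}])

```text
clock: 4.9
position: [0.4689, 0.0278, 0.2411]
ee_rot: [0.141, 0.99, 0.0, 0.001]
ft_force: [-4.3, -2.6, 9.6]
grip_width: 0.399
grasp_force: 24.2
```

Request:
arm_command(plan=[{"dp":[0,0,0],"spin":0.14},{"dp":[0,0,0],"spin":0.14},{"dp":[0,0,0],"spin":0.14},{"dp":[0,0,0],"spin":0.14},{"dp":[0,0,0],"spin":0.14}])

```text
clock: 5.4
position: [0.4689, 0.0278, 0.2411]
ee_rot: [0.475, 0.88, 0.0, 0.0]
ft_force: [-3.8, -3.0, 11.2]
grip_width: 0.398
grasp_force: 24.2
```

Request:
arm_command(plan=[{"dp":[0,0,0],"spin":0},{"dp":[0,0,0],"spin":0},{"dp":[0,0,0],"spin":0}])

```text
clock: 5.7
position: [0.4689, 0.0278, 0.2411]
ee_rot: [0.472, 0.882, 0.0, 0.0]
ft_force: [-3.4, -3.4, 11.0]
grip_width: 0.399
grasp_force: 24.3
```

Request:
arm_command(plan=[{"dp":[0,0,0],"spin":0},{"dp":[0,0,0],"spin":0},{"dp":[0,0,0],"spin":0},{"dp":[0,0,0],"spin":0},{"dp":[0,0,0],"spin":0}], grip=-1)

```text
clock: 6.2
position: [0.4685, 0.0285, 0.2397]
ee_rot: [0.472, 0.882, 0.0, -0.0]
ft_force: [-0.1, 0.2, 0.4]
grip_width: 1.0
grasp_force: 0.0
```

Request:
arm_command(plan=[{"dp":[0,0,-20],"spin":0},{"dp":[0,0,-25],"spin":0},{"dp":[0,0,-25],"spin":0},{"dp":[0,0,-20],"spin":0},{"dp":[0,0,0],"spin":0}])

```text
clock: 6.7
position: [0.4693, 0.0284, 0.3321]
ee_rot: [0.472, 0.882, 0.002, 0.001]
ft_force: [-0.1, -0.3, 0.3]
grip_width: 1.002
grasp_force: 0.0
```

Run:
```python
from h import *
import cv2
o=manip.get_obs(); im=viewer.camera("wrist"); C=cam("wrist",o)
print(o["clock"],o["position"],o["ee_rot"],o["joint_pos"])
u,v=proj(C,[.49,.022,.08]).astype(int); print(u,v)
x,y=max(u-90,0),max(v-70,0)
cv2.imwrite("pics/w3.png",cv2.resize(im[y:y+140,x:x+180],None,fx=4,fy=4,interpolation=cv2.INTER_CUBIC)); print(x,y,proj(C,[.468,.0298,.091]),proj(C,[.5553,.0067,.102]))
```

```text
6.7 [0.46932414 0.02838308 0.33208925] [0.4718834  0.88165827 0.00170342 0.00135842] [-0.73894579  0.02887476  0.59844598  1.9790509  -0.01920758  1.13454815
  0.45529444]
264 215
174 145 [249.01640997 200.25217291] [317.04609015 276.74309958]
```

View pics/w3.png

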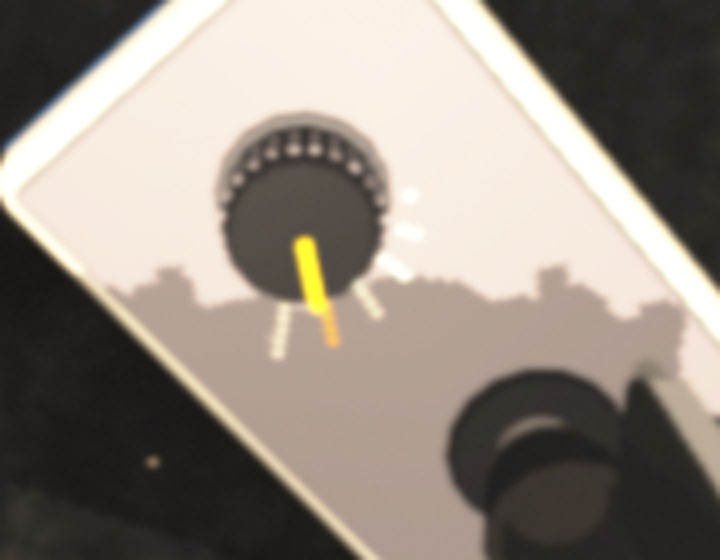

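The pointer lies on the yellow five-dot row (crop (320,310)), so the collar is at 5 and released. On to the amber vial.

Request:
arm_command(plan=[{"dp":[-33,-22,0],"spin":0},{"dp":[-33,-22,0],"spin":0},{"dp":[-33,-22,0],"spin":0},{"dp":[-33,-22,0],"spin":0},{"dp":[-33,-22,0],"spin":0}], grip=-1)

```text
clock: 7.25
position: [0.468, -0.1713, 0.3287]
ee_rot: [0.472, 0.882, -0.0, -0.0]
ft_force: [0.7, -0.2, -0.5]
grip_width: 1.0
grasp_force: 0.0
```

Request:
arm_command(plan=[{"dp":[-33,-22,0],"spin":0},{"dp":[-33,-22,0],"spin":0},{"dp":[-33,-22,0],"spin":0},{"dp":[-33,-22,0],"spin":0},{"dp":[-33,-22,0],"spin":0}])

```text
clock: 7.75
position: [0.4683, -0.3695, 0.3281]
ee_rot: [0.472, 0.882, -0.0, -0.001]
ft_force: [0.4, 0.0, 0.2]
grip_width: 1.0
grasp_force: 0.0
```

Request:
arm_command(plan=[{"dp":[0,0,0],"spin":0.133},{"dp":[0,0,0],"spin":0.133},{"dp":[0,0,0],"spin":0.133},{"dp":[0,0,0],"spin":0.133},{"dp":[0,0,0],"spin":0.133}])

```text
clock: 8.25
position: [0.4683, -0.3681, 0.3283]
ee_rot: [0.736, 0.677, -0.0, -0.001]
ft_force: [0.7, -0.1, 0.1]
grip_width: 1.001
grasp_force: 0.0
```

Request:
arm_command(plan=[{"dp":[0,0,0],"spin":0},{"dp":[0,0,0],"spin":0},{"dp":[0,0,0],"spin":0}])

```text
clock: 8.55
position: [0.4684, -0.3682, 0.3292]
ee_rot: [0.733, 0.68, -0.0, -0.0]
ft_force: [-0.3, -0.8, 0.3]
grip_width: 1.0
grasp_force: 0.0
```

Run:
```python
from h import *
import cv2
o=manip.get_obs(); im=viewer.camera("wrist"); C=cam("wrist",o)
print(o["clock"],o["position"],o["ee_rot"],o["joint_pos"])
for t in ("amber_vial","rack","white_cap_vial"):
    print(t,[(np.round(d["position"],4),round(d["score"],2)) for d in finder.find_in("wrist",t)[:3]])
u,v=proj(C,[.477,-.38,.06]).astype(int)
x,y=min(max(u-100,0),312),min(max(v-75,0),234)
cv2.imwrite("pics/w4.png",cv2.resize(im[y:y+150,x:x+200],None,fx=4,fy=4,interpolation=cv2.INTER_CUBIC)); print(x,y,proj(C,[.477,-.396,.068]))
```

```text
8.55 [ 0.46844337 -0.36815894  0.32923403] [ 7.32789782e-01  6.80455038e-01 -1.02629861e-04 -2.57101397e-04] [-0.17246998  0.47140255  0.99415991  1.67924681 -0.41695296  1.22163046
  0.84432772]
amber_vial [(array([ 0.4093, -0.4384,  0.0516]), 0.94), (array([ 0.4031, -0.3752,  0.0528]), 0.82), (array([ 0.477 , -0.3982,  0.07  ]), 0.68)]
rack [(array([ 0.4827, -0.3321,  0.039 ]), 0.8)]
white_cap_vial [(array([ 0.4855, -0.3398,  0.0709]), 0.82)]
160 129 [261.66719387 222.77943771]
```

View pics/w4.png

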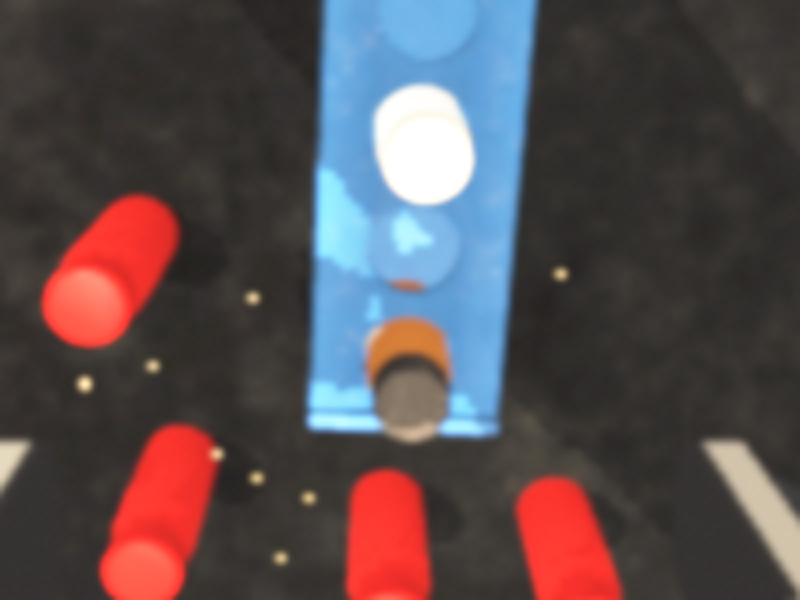

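The crop shows the amber body with its black cap top at crop (412,397), which is pixel (263,228). The red vials are well clear of the finger line.

Run:
```python
from h import *
o=manip.get_obs(); C=cam("wrist",o); Rt=Ro.from_quat(o["ee_rot"]).as_matrix()
c=back(C,263,228.3,.068); w=back(C,160+432/4,129+158/4,.068); print(c,w,"rack dir",np.arctan2(*(w-c)[:2]),Rt[:,1])
print((Rt.T@(np.r_[c[:2],0.217]-o["position"])*1000).round(1))
```

```text
[ 0.47805291 -0.40214886  0.068     ] [ 0.48613092 -0.34419543  0.068     ] rack dir 0.13849556355350093 [ 9.97112784e-01 -7.59345681e-02  1.94046840e-04]
[-33.1  12.1 112.7]
```

Request:
arm_command(plan=[{"dp":[-16,6,0],"spin":0},{"dp":[-16,6,10],"spin":0},{"dp":[0,0,30],"spin":0},{"dp":[0,0,30],"spin":0},{"dp":[0,0,20],"spin":0}], grip=-0.2)

```text
clock: 9.25
position: [0.4777, -0.4007, 0.2376]
ee_rot: [0.734, 0.68, -0.0, -0.001]
ft_force: [0.0, 0.8, -0.2]
grip_width: 0.596
grasp_force: 0.0
```

Request:
arm_command(plan=[{"dp":[0,0,15],"spin":0},{"dp":[0,0,7],"spin":0},{"dp":[0,0,0],"spin":0}])

```text
clock: 9.55
position: [0.478, -0.401, 0.2173]
ee_rot: [0.734, 0.679, -0.0, -0.0]
ft_force: [-0.3, 0.1, 0.8]
grip_width: 0.598
grasp_force: 0.0
```

Request:
arm_command(plan=[{"dp":[0,0,0],"spin":0},{"dp":[0,0,0],"spin":0},{"dp":[0,0,0],"spin":0},{"dp":[0,0,0],"spin":0},{"dp":[0,0,0],"spin":0}], grip=1, newtons=50)

```text
clock: 10.05
position: [0.4781, -0.4014, 0.2188]
ee_rot: [0.734, 0.679, 0.0, 0.001]
ft_force: [-1.2, 0.0, 6.7]
grip_width: 0.217
grasp_force: 48.6
```

Request:
arm_command(plan=[{"dp":[0,0,0],"spin":0},{"dp":[0,0,0],"spin":0}])

```text
clock: 10.25
position: [0.4781, -0.4014, 0.2188]
ee_rot: [0.734, 0.679, 0.0, 0.001]
ft_force: [-0.9, 1.7, 6.2]
grip_width: 0.221
grasp_force: 48.6
```

Request:
arm_command(plan=[{"dp":[0,0,-15],"spin":0},{"dp":[0,0,-25],"spin":0},{"dp":[0,0,-30],"spin":0},{"dp":[0,0,-30],"spin":0},{"dp":[0,0,-25],"spin":0}])

```text
clock: 10.75
position: [0.4778, -0.4013, 0.3456]
ee_rot: [0.734, 0.679, 0.0, 0.001]
ft_force: [0.3, -0.7, 0.3]
grip_width: 0.216
grasp_force: 48.7
```

Request:
arm_command(plan=[{"dp":[20,2,0],"spin":0},{"dp":[35,4,0],"spin":0},{"dp":[35,4,0],"spin":0},{"dp":[35,4,0],"spin":0},{"dp":[35,4,0],"spin":0}])

```text
clock: 11.25
position: [0.5083, -0.2417, 0.3437]
ee_rot: [0.734, 0.679, 0.001, 0.0]
ft_force: [0.2, 0.2, 0.3]
grip_width: 0.215
grasp_force: 48.7
```

Request:
arm_command(plan=[{"dp":[35,4,0],"spin":0},{"dp":[35,4,0],"spin":0},{"dp":[35,4,0],"spin":0},{"dp":[35,4,0],"spin":0},{"dp":[35,4,0],"spin":0}])

```text
clock: 11.75
position: [0.5417, -0.0688, 0.3438]
ee_rot: [0.734, 0.679, 0.001, 0.0]
ft_force: [0.7, 0.1, -0.5]
grip_width: 0.217
grasp_force: 48.7
```

Request:
arm_command(plan=[{"dp":[35,4,0],"spin":0},{"dp":[28,2,0],"spin":0},{"dp":[15,1,0],"spin":0},{"dp":[0,0,0],"spin":0},{"dp":[0,0,0],"spin":0}])

```text
clock: 12.25
position: [0.5545, 0.0059, 0.3431]
ee_rot: [0.734, 0.679, 0.0, 0.0]
ft_force: [0.4, -0.2, -0.9]
grip_width: 0.215
grasp_force: 48.7
```

Run:
```python
from h import *
import cv2
o=manip.get_obs(); im=viewer.camera("wrist"); C=cam("wrist",o)
s=viewer.camera("scene");S=cam("scene"); Rt=Ro.from_quat(o["ee_rot"]).as_matrix(); p=o["position"]
print(o["clock"],p,o["ee_rot"],o["joint_pos"][[5,6]],o["grasp_force"],o["grip_width"])
print("to cup",(Rt.T@(np.r_[.5553,.0067,.30]-p)*1000).round(1))
for t in ("amber_vial","cup_floor"):
  for c in ("wrist","scene"):
    print(t,c,[(np.round(d["position"],4),round(d["score"],2)) for d in finder.find_in(c,t)[:2]])
for z in (.006,-.046,-.057): print("vial exp",proj(C,p+[0,0,-.2138+.063+z-.006]),proj(S,p+[0,0,-.2138+.063+z-.006]))
print("cup rim exp",proj(C,[.5553,.0067,.102]),proj(S,[.5553,.0067,.102]))
a=cv2.resize(im[150:350,150:350],(400,400),interpolation=cv2.INTER_CUBIC)
b=cv2.resize(s[120:220,200:300],(400,400),interpolation=cv2.INTER_CUBIC)
cv2.imwrite("pics/w5.png",np.hstack([a,b]))
```

```text
12.25 [0.55448995 0.00587364 0.3431057 ] [7.34204454e-01 6.78928394e-01 1.44560061e-05 2.34330220e-04] [1.20204769 0.08276522] 48.74667611438781 0.21519945648229735
to cup [ 0.9  0.7 43.1]
amber_vial wrist [(array([0.5555, 0.0114, 0.1816]), 0.72)]
amber_vial scene [(array([ 0.5111, -0.4772,  0.0375]), 0.85), (array([ 0.3935, -0.3793,  0.0334]), 0.59)]
cup_floor wrist [(array([0.5601, 0.0089, 0.0885]), 0.83)]
cup_floor scene [(array([ 0.5555, -0.0025,  0.0993]), 0.72)]
vial exp [249.82134096 262.4379057 ] [241.85572157 151.09459608]
vial exp [250.07394665 221.55084776] [242.4880207  168.22473687]
vial exp [250.11116428 215.52675896] [242.61844453 171.75815724]
cup rim exp [251.06775077 202.02316744] [242.92438018 180.23785469]
```

View pics/w5.png

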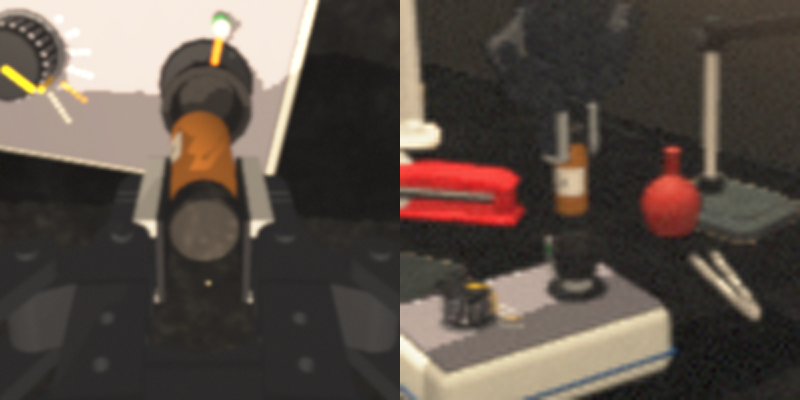

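Left view: the vial is held straight, cap at crop (203,228), with the cup about 1–2 mm farther in +x at crop (207,105). Right view: the vial is above the cup, at (571,195) against (576,243). I'll shift 2 mm and descend.

Request:
arm_command(plan=[{"dp":[0,2,10],"spin":0},{"dp":[0,0,12],"spin":0},{"dp":[0,0,10],"spin":0},{"dp":[0,0,6],"spin":0},{"dp":[0,0,0],"spin":0}])

```text
clock: 13.05
position: [0.5563, 0.0071, 0.3035]
ee_rot: [0.734, 0.679, -0.001, -0.0]
ft_force: [-0.0, 0.1, -0.1]
grip_width: 0.216
grasp_force: 48.8
```

Request:
arm_command(plan=[{"dp":[0,0,2],"spin":0},{"dp":[0,0,2],"spin":0},{"dp":[0,0,1],"spin":0},{"dp":[0,0,0],"spin":0},{"dp":[0,0,0],"spin":0}])

```text
clock: 13.55
position: [0.5567, 0.0071, 0.2999]
ee_rot: [0.734, 0.679, 0.0, 0.0]
ft_force: [-0.4, 0.4, 0.5]
grip_width: 0.222
grasp_force: 48.9
```

Request:
arm_command(plan=[{"dp":[0,0,1],"spin":0},{"dp":[0,0,1],"spin":0},{"dp":[0,0,1],"spin":0},{"dp":[0,0,0],"spin":0},{"dp":[0,0,0],"spin":0}])

```text
clock: 14.05
position: [0.5567, 0.0071, 0.2968]
ee_rot: [0.734, 0.679, 0.0, 0.0]
ft_force: [0.1, -0.1, 4.6]
grip_width: 0.218
grasp_force: 49.3
```

Request:
arm_command(plan=[{"dp":[0,0,1],"spin":0},{"dp":[0,0,1],"spin":0},{"dp":[0,0,1],"spin":0},{"dp":[0,0,0],"spin":0},{"dp":[0,0,0],"spin":0}])

```text
clock: 14.55
position: [0.5567, 0.0071, 0.2938]
ee_rot: [0.734, 0.679, 0.0, 0.0]
ft_force: [-0.5, 0.1, 4.8]
grip_width: 0.22
grasp_force: 49.5
```

Run:
```python
from h import *
import cv2
F=[];Z=[]
for i in range(6):
    im=viewer.camera("wrist"); o=manip.get_obs(); F.append(o["ft_force"]);Z.append(o["position"])
print(o["clock"],np.mean(F,0),np.mean(Z,0),o["grasp_force"])
s=viewer.camera("scene")
a=cv2.resize(im[130:330,150:350],(400,400),interpolation=cv2.INTER_CUBIC)
b=cv2.resize(s[140:220,205:285],(400,400),interpolation=cv2.INTER_CUBIC)
cv2.imwrite("pics/w6.png",np.hstack([a,b]))
```

```text
14.85 [-0.74545498  0.54086073  5.64256396] [0.55676606 0.00713456 0.29382266] 49.46261151926592
```

View pics/w6.png

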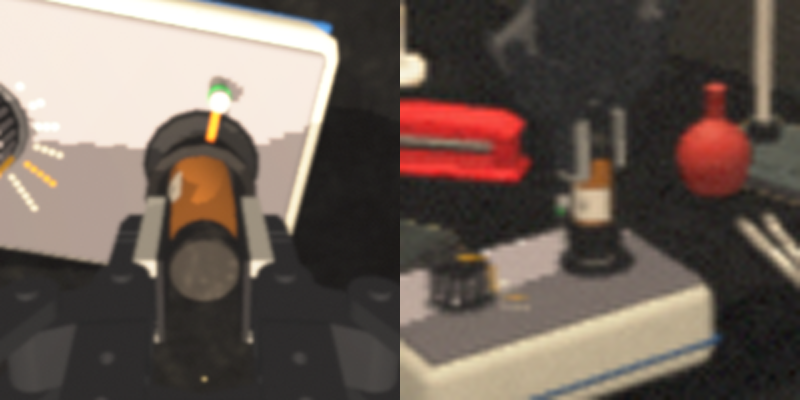

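The vial stands straight in the cup. The force says about 4.7 mm down and the height about 6.2 mm. I'll add 0.6 mm to centre it, then hold.

Request:
arm_command(plan=[{"dp":[0,0,0.6],"spin":0},{"dp":[0,0,0],"spin":0},{"dp":[0,0,0],"spin":0},{"dp":[0,0,0],"spin":0},{"dp":[0,0,0],"spin":0}])

```text
clock: 15.4
position: [0.5568, 0.0071, 0.2933]
ee_rot: [0.734, 0.679, 0.0, 0.0]
ft_force: [0.0, 0.9, 6.2]
grip_width: 0.219
grasp_force: 49.5
```

Run:
```python
from h import *
import cv2
F=[];Z=[]
for i in range(20):
    im=viewer.camera("wrist"); o=manip.get_obs(); F.append(o["ft_force"]);Z.append(o["position"])
F=np.array(F);print(o["clock"],F.mean(0),F.std(0),np.mean(Z,0),o["grasp_force"],o["torque"])
s=viewer.camera("scene")
b=cv2.resize(s[160:210,215:265],(600,600),interpolation=cv2.INTER_CUBIC)
cv2.imwrite("pics/w7.png",b)
S=cam("scene");k=np.array([.5567,.0071]);g=k+[.0103,.0326]
for z in (.081,.085,.089,.093): print(z,(proj(S,[*g,z])-[215,160])*12)
```

```text
16.4 [-0.59784917  0.18517238  6.02435872] [0.42418214 0.55103089 0.4227961 ] [0.55677174 0.00712506 0.29325091] 49.54630046384409 [0.03332094 0.14817188 0.0618257 ]
0.081 [275.1786201  270.68674811]
0.085 [274.55004184 256.16442226]
0.089 [273.91955438 241.59798735]
0.093 [273.28714901 226.98724211]
```

View pics/w7.png

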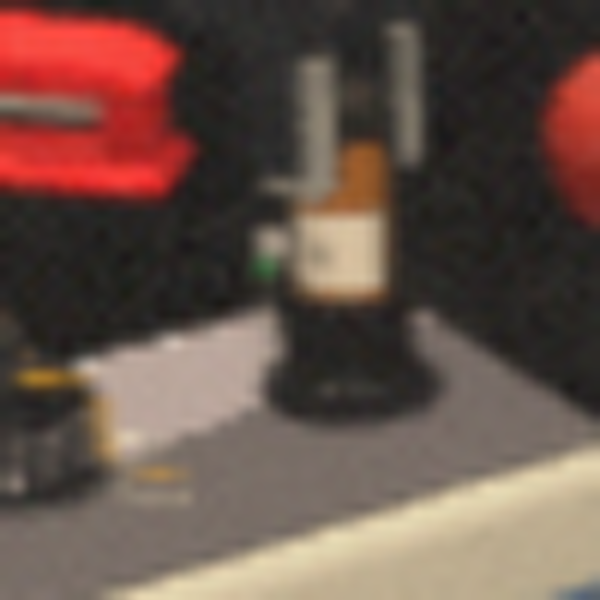

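The vial is upright in the cup and the gauge is level with the cup. The force (6.2 N, about 5.3 mm) and the height (about 6.7 mm) both fall inside 4–8 mm. Holding.

Request:
arm_command(plan=[{"dp":[0,0,0],"spin":0},{"dp":[0,0,0],"spin":0},{"dp":[0,0,0],"spin":0},{"dp":[0,0,0],"spin":0},{"dp":[0,0,0],"spin":0}])

```text
clock: 16.95
position: [0.5568, 0.0071, 0.2933]
ee_rot: [0.734, 0.679, 0.0, 0.0]
ft_force: [-0.5, 0.4, 6.3]
grip_width: 0.223
grasp_force: 49.5
```

Request:
arm_command(plan=[{"dp":[0,0,0],"spin":0},{"dp":[0,0,0],"spin":0},{"dp":[0,0,0],"spin":0},{"dp":[0,0,0],"spin":0},{"dp":[0,0,0],"spin":0}])

```text
clock: 17.45
position: [0.5568, 0.0071, 0.2933]
ee_rot: [0.734, 0.679, 0.0, 0.0]
ft_force: [-0.4, 0.0, 5.5]
grip_width: 0.219
grasp_force: 49.5
```

Request:
arm_command(plan=[{"dp":[0,0,0],"spin":0},{"dp":[0,0,0],"spin":0},{"dp":[0,0,0],"spin":0},{"dp":[0,0,0],"spin":0},{"dp":[0,0,0],"spin":0}])

```text
clock: 17.95
position: [0.5568, 0.0071, 0.2933]
ee_rot: [0.734, 0.679, 0.0, 0.0]
ft_force: [-1.2, 1.1, 4.6]
grip_width: 0.214
grasp_force: 49.5
```

Request:
arm_command(plan=[{"dp":[0,0,0],"spin":0},{"dp":[0,0,0],"spin":0},{"dp":[0,0,0],"spin":0},{"dp":[0,0,0],"spin":0},{"dp":[0,0,0],"spin":0}])

```text
clock: 18.45
position: [0.5568, 0.0071, 0.2933]
ee_rot: [0.734, 0.679, 0.0, 0.0]
ft_force: [-0.9, 0.4, 5.9]
grip_width: 0.22
grasp_force: 49.5
```

Request:
arm_command(plan=[{"dp":[0,0,0],"spin":0},{"dp":[0,0,0],"spin":0},{"dp":[0,0,0],"spin":0},{"dp":[0,0,0],"spin":0},{"dp":[0,0,0],"spin":0}])

```text
clock: 18.95
position: [0.5568, 0.0071, 0.2933]
ee_rot: [0.734, 0.679, 0.0, 0.0]
ft_force: [0.2, 0.5, 6.3]
grip_width: 0.219
grasp_force: 49.5
```

```bash
python3 -c "
from workcell import manip
print(manip.hand_in())"
```

```text
the job is handed in; nothing more can be done
None
```

The job is handed in, with no verdict returned: the collar is at 5, and the amber vial, still gripped, stands upright in the cup, holding it an estimated 5–7 mm down (from push force and arm height) for over 3.5 s.

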